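# Mount the handle nest on its dovetail rail and load a handle

### The arm

A 6-joint arm with a two-finger parallel gripper is mounted at the origin on a cart in front of the work surface, level with it; the furniture and walls round the work are solid. World frame = base frame: x ahead of the robot, y to its left, z up, the work surface at z = 0. Lengths are in m, angles in rad, forces in N, time in s.
With the tool pointing down it reaches from about 0.3 to 0.775 m from the base axis. Payload 14.6 kg.
Tool frame: the origin (TCP) lies midway between the tips of the shut fingers; the grasp point (between the pads) lies 19 mm behind it; z points along the fingers, y is the line along which they close (so a half turn about z gives the same grasp; the last joint's range is limited). The gripper opens to 94 mm and grips with 3 to 60 N. Pads are 16 mm wide; open, the fingers measure 119 mm over their backs; the gripper's body (75 mm by 177 mm) begins 78 mm behind the grasp point.
Start: joints at [-1.205, 0.3, 1.521, -0, 1.321, -0.067], TCP at [0.231, -0.499, 0.205] pointing down, gripper open.
Joint ranges: [-3.03, 3.03], [-0.79, 2.21], [0.23, 2.52], [-1.04, 4.18], [0, 3.07], [-2.55, 2.55]. Speed limits (rad/s): [2.22, 2.22, 2.57, 3.14, 3.14, 3.14].

### API

Orientations are given as a unit quaternion [w, x, y, z].
In Python, from workcell import readout, imaging, workorder, finder gives the robot as it stands.
- The arm moves only by the tool apply_moves, never from a script. Its argument "motion" is a list that holds one entry, the list of rows, each a list of 5 numbers: the opening, from -1 (shut) to 1 (fully open), so that 0 is half open, then the shift along the tool's x, y, z normalised to -1 to 1, where 1 is 0.08 m, then the turn about the tool's z normalised to -1 to 1, where 1 is 360 degrees. A call has 1 to 12 rows; each row shifts and turns the commanded pose from where the row before left it, along the tool's axes as they then stand; what a row does not reach is not made up. A row lasts 1/10 s, in which the tool goes at most 50 mm and 8.59 degrees, less where a joint would pass 70% of its speed; a pose out of reach is approached as far as the arm can. A call with a number of a shift or a turn outside -1 to 1 is refused whole. A call with a gripper value outside its range is refused whole. The fingers move at their own pace and stop on an object; "squeeze" is the grip in N (left out, the last holds). Time passes only in rows, so rows that do not move let the fingers close. It gives the time, the measured TCP pose, the force, the opening and the grip force at its end, in the units of the state.
- readout.read_state(): the state, without advancing time (a new reading comes with each control period).
- imaging.capture(name): name is "scene" or "side" or "wrist"; returns a dict with "frame" (400x640x3 uint8, red, green, blue), "depth" (400x640 float32, m along the optical axis (not along the pixel's ray), 0 where there is no reading), "fovy" (degrees; the focal length in pixels is half the picture's height over the tangent of half this angle, whatever the lens; pixels are square), "cx", "cy" (the principal point, pixels), "cam_to_world" (4x4, takes a point from camera to world coordinates); the wrist camera has in their place "tool_from_camera" (4x4, takes a point from camera to tool coordinates, whose origin is the TCP and whose axes are the flange's). Camera axes: x right, y up, looking along -z (the intrinsics and any distortion apply to the point x, -y, -z); pixel columns grow to the right and rows downward; lengths in m; the calibration is good to about 2 mm. A picture is of the moment at which its call begins: read the wrist's pose just before it.
- workorder.finish_job(): hands the job in; it is judged then, once.
Trained networks look in the newest picture that a camera, given by its name, has taken for a name from the list of things; names that differ only in an ending like _2 or _b are one class to them, and where a whole thing is asked for, a point or a joint stands for the part that bears it (a point fixed in the world has none). Each returns a list of dicts, best first, with "p" (0 to 1); they miss things now and then, are a little off and sometimes report something else, mostly with a low value. They report only what shows in the picture. A call takes as long as a camera call. They do not tell look-alikes from the thing itself.
- finder.regions_of(query, camera): "pixels" (400x640 bool, what is visible of it) and "point" ([column, row] in pixels, amid what is visible of it).
The state is a dict: "t": time; "joints": joint angles; "joint_velocities": joint speeds; "tau": joint torques, N m; "position": TCP position; "eef_rot": TCP orientation; "ft_force": force on the tool from outside, world axes, zero at the start; "moment": the same for the moment, N m; "opening": finger opening in m; "finger_force": force on a finger pad.
Only numpy, scipy, OpenCV 4.12 (cv2) and the standard library are available. Lean on these libraries where they do the work, as an engineer would, in place of code of your own. Each camera call takes 0.05 s, during which the arm holds its last target. There are 200 camera calls.

### The job

Set up the assembly rail for the next handle: slide the aluminium nest carriage onto the dovetail rail from its open end, with its red knob on the left, towards the robot, until it is home against the stop, then turn the red clamp knob clockwise until it is fully tight. After that take the teal handle that lies left of the rail and lay it, the same flat way as it lay on the bench, centred lengthwise in the two black cradles of the carriage; leave the other things on the bench where they are.

Things in the scene. Friction and masses are not known exactly. Their poses are not given: they have to be found in the camera images.
- rail_base: Grey plate fixed to the bench, 110 (x) x 265 (y) x 18 mm, carrying a steel dovetail rail. Origin on the bench under the rail's centre line; y axis along the rail towards the stop; -x side faces left and towards the robot. Rail 14 mm high on the plate, 24 mm wide at foot, 38 at top; its open end is rounded, tip at y +1 mm, full width from y +20 to the dark stop block, whose face is at y +130 mm.
- rail_apron (a point): Centre, on the plate's top (18 mm over the bench), of the bare part of the plate before the rail's open end: at x 0, y -57 mm of rail_base. The 100 mm long carriage can be set down flat here, then slid along +y onto the rail. Axes as rail_base.
- rail_home (a point): Point on the plate's top at x 0, y +80 mm of rail_base, where the centre of the carriage's underside is when the carriage is home against the stop. Axes as rail_base.
- carriage_grip (a point): Loose aluminium carriage, 0.5 kg, 70 (x) x 100 (y) mm, deck 26 mm high. Point 48 mm over its underside's centre, in the blue grip block: 36 mm wide (x: pinch so), 40 long, 26 to 58 mm up. y: along the slot below, +y end meets the stop; knob on the -x side; on the rail its axes are parallel to rail_base's. Slot play 1.5 mm each side; underside slides on the plate.
- nest (a point): Centre of the carriage's nest, 60 mm over its underside (12 mm above carriage_grip; same axes), level with the floors of two black cradles at y -44 and +44 mm, each 12 mm long, 35 mm wide (x) between cheeks that flare at the top and end 20 mm higher. The 76 mm between the cradles is free for fingers. A handle at rest here has its centre 11 mm above this point.
- knob_grip (a point): Grip point on the axis of the carriage's red wing knob; about x -80, y 0, z -4 mm from carriage_grip in carriage axes. z: outward along the knob's axis, which leans 28 degrees from vertical to the carriage's -x side: tilt the gripper likewise. x: along the wing, 32 mm long, 11 mm thick (y: pinch so); it reaches 9 mm outward of here, and 22 mm inward to a 24 mm disc.
- clamp_knob (a joint): Clamp knob angle, rad: 0 loose to 1.2 tight (hard stop); starts between 0 and 0.25. Grows clockwise as seen from outside, looking down on the knob along its axis. At 0.6 the wing lies square to the slot. Friction 0.06 N m; it stays where it is left. Its clamping force is not simulated: the carriage can always be slid by a few newtons, so keep it at the stop while turning.
- handle_mid (a point): Centre (11 mm up) of the loose teal tool handle, 170 mm long (x axis), 26 to 31 mm wide (y: pinch so), about 22 mm high, 46 g, lying flat on the bench. Laid in the nest it overhangs both ends of the carriage; either end may point to the stop.
- mug: Bystander, leave alone: white mug, 81 mm wide, 97 mm high. Origin at the centre of its underside.
- tape_roll: Bystander, leave alone: roll of brown packing tape lying flat, 114 mm across, 48 mm high. Origin at the centre of its underside.
- glue_bottle: Bystander, leave alone: white glue bottle with a red tip, 42 mm across, 121 mm high. Origin at the centre of its underside.
- spray_cleaner: Bystander, leave alone: blue spray bottle, 272 mm high. Origin at the centre of its underside.
- screwdriver: Bystander, leave alone: screwdriver with a red grip, lying, 201 mm long, 26 mm high. Origin at the centre of its underside.
- header_cards: Bystander, leave alone: pile of blank grey cards, 157x120 mm, 11 mm high. Origin at the centre of its underside.
- whisk_head: Bystander, leave alone: loose wire whisk head, lying, 144 mm long, 39 mm high. Origin at the centre of its underside.
Mind the look-alikes: they are no part of the job. Leave any orange look-alike of the part that bears carriage_grip alone.

How it is judged:
By the outcome, as a careful person would: the job done as asked, in the order asked, and still so for the second after the job is handed in, with the robot touching nothing.
It also fails if it takes over 69 s, if anything falls off the work surface, if the arm or the gripper's body presses on something with over 40 N, if the wrist force passes 120 N, or if a joint passes its speed limit or range.

## Working session

There is one attempt and no reset: what is moved stays moved. The work goes in short steps, Python scripts to look and compute and a tool call to move; the robot and the scene stay as the last step left them, time stands still between calls to the robot, and variables do not carry over. Pictures are saved under pics/ and viewed, at most 10 in all, crops included, and the job is handed in when it is done.

Besides the shell and the picture viewer there is one more tool, called after ">>>" in YAML: its name, and indented under it one key for each argument. apply_moves: Moves the arm, as the interface text tells. Scaled input: -1 to 1 covers 0.08 m each way for a shift and 360 degrees each way for a turn. Its arguments: {"type":"object","properties":{"motion":{"type":"array"},"squeeze":{"type":"number"}},"required":["motion"]}

```bash
mkdir -p pics; ls
cat > h.py <<'E'
import numpy as np, cv2
from workcell import readout, imaging, workorder, finder
from scipy.spatial.transform import Rotation as R
def st(): return readout.read_state()
def Tq(s):
    T=np.eye(4); q=s["eef_rot"]; T[:3,:3]=R.from_quat([q[1],q[2],q[3],q[0]]).as_matrix(); T[:3,3]=s["position"]; return T
def cap(n):
    s=st(); c=imaging.capture(n)
    c["T"]=np.array(c["cam_to_world"]) if "cam_to_world" in c else Tq(s)@np.array(c["tool_from_camera"])
    return c
def cloud(c):
    d=c["depth"]; f=200/np.tan(np.radians(c["fovy"])/2)
    v,u=np.mgrid[0:400,0:640]
    P=np.stack([(u-c["cx"])/f*d,-(v-c["cy"])/f*d,-d],-1)
    W=P@c["T"][:3,:3].T+c["T"][:3,3]; W[d==0]=np.nan
    return W
def save(c,n): cv2.imwrite(f"pics/{n}.png",c["frame"][:,:,::-1])
E
python3 - <<'E'
from h import *
s=st(); print({k:np.round(v,3) for k,v in s.items()})
for n in ["scene","side","wrist"]:
    c=cap(n); save(c,n); W=cloud(c); print(n,{k:v for k,v in c.items() if k not in("frame","depth","T")}, )
    np.savez(f"{n}.npz",W=W,f=c["frame"],T=c["T"])
    for q in ["carriage_grip","rail_base","handle_mid","knob_grip","mug","tape_roll","glue_bottle","spray_cleaner","screwdriver","header_cards","whisk_head"]:
        for r in finder.regions_of(q,n):
            m=r["pixels"]; print(q,round(r["p"],2),np.round(r["point"]),m.sum(),np.round(np.nanmedian(W[m],0),3),np.round(np.nanmin(W[m],0),3),np.round(np.nanmax(W[m],0),3))
im=np.hstack([cv2.imread(f"pics/{n}.png") for n in ["scene"]]);
E
```

```text
pics
{'t': np.float64(0.0), 'joints': array([-1.205,  0.3  ,  1.522, -0.   ,  1.321, -0.067]), 'joint_velocities': array([-0.002, -0.001,  0.001, -0.   ,  0.   ,  0.002]), 'tau': array([ 1.0000e-03, -5.3180e+01, -3.5274e+01,  7.1000e-02,  2.4000e-02,
       -0.0000e+00]), 'position': array([ 0.231, -0.499,  0.205]), 'eef_rot': array([-0.001,  0.977,  0.215, -0.   ]), 'ft_force': array([ 0.312,  0.075, -0.097]), 'moment': array([-0.016, -0.009,  0.   ]), 'finger_force': np.float64(0.0), 'opening': np.float64(0.094)}
scene {'fovy': 48.11505705756376, 'cx': 312.72832856852597, 'cy': 205.75868111790936, 'cam_to_world': array([[-0.60423702,  0.56643454, -0.56040123, -0.37690842],
       [-0.79674692, -0.4210455 ,  0.43349168,  0.64872108],
       [ 0.00959025,  0.70842967,  0.70571625,  1.20279493],
       [ 0.        ,  0.        ,  0.        ,  1.        ]])}
carriage_grip 0.66 [423. 161.] 306 [ 0.498 -0.607  0.027] [ 0.162 -0.68  -0.006] [ 0.532 -0.09   0.513]
rail_base 0.68 [304. 223.] 1809 [0.526 0.003 0.018] [ 0.39  -0.093 -0.001] [0.664 0.084 0.053]
handle_mid 0.62 [216. 277.] 380 
[... 3040 characters left out ...]
16, 'cy': 195.40670283947182, 'tool_from_camera': array([[-2.02606772e-03,  9.60198527e-01,  2.79311088e-01,
         8.17834679e-02],
       [ 9.99997341e-01,  2.25310098e-03, -4.91788214e-04,
        -7.80221740e-04],
       [-1.10153040e-03,  2.79309348e-01, -9.60200539e-01,
        -1.78910469e-01],
       [ 0.00000000e+00,  0.00000000e+00,  0.00000000e+00,
         1.00000000e+00]])}
carriage_grip 0.78 [560.  10.] 2387 [ 0.478 -0.641  0.027] [ 0.429 -0.715 -0.001] [ 0.524 -0.598  0.076]
knob_grip 0.63 [525.  15.] 947 [ 0.449 -0.605  0.048] [ 0.429 -0.638 -0.003] [ 0.478 -0.598  0.059]
header_cards 0.84 [376.  14.] 3686 [ 0.395 -0.481  0.011] [ 0.374 -0.524 -0.002] [ 0.435 -0.407  0.014]
```

View pics/scene.png

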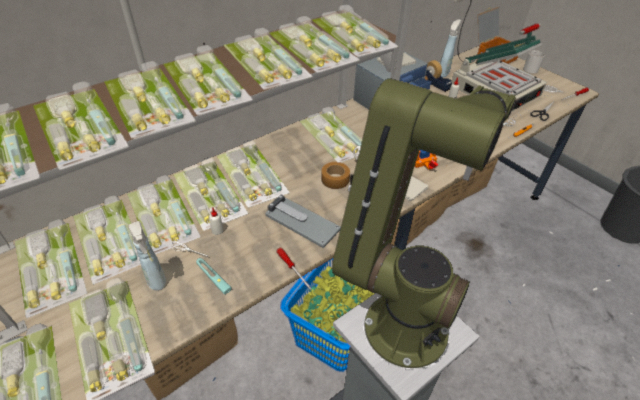

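View pics/side.png

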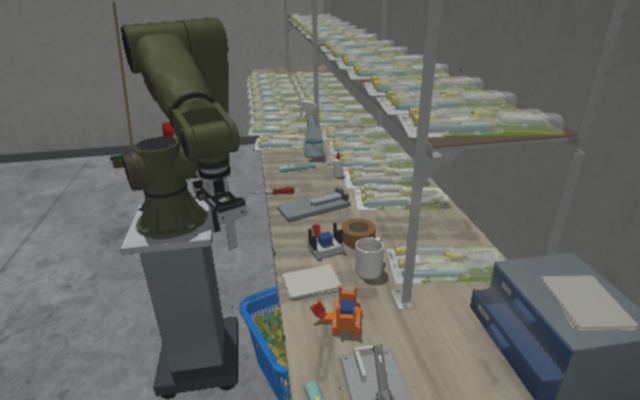

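The aluminium carriage with the blue grip block is at side pixel (322,240), with its knob already on the left. The orange look-alike is at (346,312), the rail at (312,205) and the handle at scene pixel (213,277). I'll move the wrist camera over the carriage.

>>> apply_moves:
  motion:
    - [[1,0.2,-0.04,-0.1,0.0044],[1,0.4,-0.07,-0.1,0.0044],[1,0.4,-0.07,-0.1,0.0044],[1,0.4,-0.07,-0.1,0.0044],[1,0.4,-0.07,-0.1,0.0044],[1,0.4,-0.07,-0.1,0.0044],[1,0.4,-0.07,0,0.0044],[1,0.4,-0.07,0,0.0044],[1,0.4,-0.07,0,0.0044],[1,0.4,-0.07,0,0.0044],[1,0.3,0,0,0],[1,0,0,0,0]]

```text
t: 3.0
position: [0.5298, -0.3533, 0.2526]
eef_rot: [-0.0, 0.997, 0.079, -0.0]
ft_force: [-1.3, 0.4, -0.5]
opening: 0.094
finger_force: 0.0
```

Run:
```python
from h import *
s=st(); print(s["t"],s["position"],s["eef_rot"],Tq(s)[:3,0])
c=cap("wrist"); save(c,"w1"); W=cloud(c); np.savez("w1.npz",W=W,f=c["frame"])
for q in ["carriage_grip","knob_grip"]:
    for r in finder.regions_of(q,"wrist"):
        m=r["pixels"]; print(q,round(r["p"],2),np.round(r["point"]),m.sum(),np.round(np.nanmedian(W[m],0),3))
# blue block, red knob masks
hsv=cv2.cvtColor(c["frame"],cv2.COLOR_RGB2HSV)
near=(np.abs(W[...,0]-.52)<.12)&(np.abs(W[...,1]+.3)<.13)
for nm,m in [("blue",(abs(hsv[...,0]*2.-220)<25)&(hsv[...,1]>110)),("red",((hsv[...,0]<8)|(hsv[...,0]>172))&(hsv[...,1]>140))]:
    m=m&near; P=W[m]; print(nm,m.sum(),np.round(np.nanmedian(P,0),4),np.round(np.nanmax(P,0),4))
    top=P[P[:,2]>np.nanpercentile(P[:,2],97)-.004] if nm=="blue" else P
    if len(top)>10: print(cv2.minAreaRect((top[:,:2]*1000).astype(np.float32)), top.mean(0))
P=W[near&(W[...,2]>.072)]; print(len(P),cv2.minAreaRect((P[:,:2]*1000).astype(np.float32)))
# rail from scene & side
for n in ["scene","side"]:
    W=np.load(n+".npz")["W"]; m=(W[...,0]>.36)&(W[...,0]<.7)&(abs(W[...,1])<.12)
    P=W[m&(W[...,2]>.012)&(W[...,2]<.06)]; print(n,len(P),cv2.minAreaRect((P[:,:2]*1000).astype(np.float32)))
    P=W[(W[...,0]>.4)&(W[...,0]<.62)&(W[...,1]>.32)&(W[...,1]<.41)&(W[...,2]>.01)&(W[...,2]<.04)]; print("handle",len(P),cv2.minAreaRect((P[:,:2]*1000).astype(np.float32)))
```

```text
3.0 [ 0.52983311 -0.3532634   0.25258839] [-3.52636016e-04  9.96852185e-01  7.92814515e-02 -2.18318972e-04] [ 9.87428808e-01  1.58063930e-01 -3.79348497e-04]
carriage_grip 0.96 [277. 166.] 5932 [ 0.522 -0.297  0.031]
carriage_grip 0.74 [533. 212.] 6392 [ 0.52  -0.614  0.045]
knob_grip 0.78 [223. 168.] 517 [ 0.512 -0.232  0.046]
knob_grip 0.63 [505. 256.] 513 [ 0.457 -0.604  0.042]
blue 1162 [ 0.529  -0.2997  0.0575] [ 0.5493 -0.2787  0.0599]
((526.5375366210938, -299.5108337402344), (39.36172866821289, 35.85114669799805), 13.459497451782227) [ 0.52708657 -0.29949073  0.05752685]
red 449 [ 0.5126 -0.2331  0.046 ] [ 0.5224 -0.1924  0.0596]
((505.99078369140625, -217.6524658203125), (22.65734100341797, 58.912540435791016), 15.892312049865723) [ 0.51139052 -0.23096643  0.0417714 ]
56562 ((551.9664306640625, -347.8680725097656), (109.26058197021484, 185.37957763671875), 28.270004272460938)
scene 1665 ((533.529296875, -5.2303314208984375), (269.5531005859375, 114.86405944824219), 15.942754745483398)
handle 316 ((522.3212280273438, 369.7823181152344), (193.3202667236328, 42.13874816894531), 0.1423340141773224)
side 1064 ((521.5592651367188, 30.94141387939453), (268.1287841796875, 208.71237182617188), 15.330453872680664)
handle 139 ((523.2744140625, 366.1838684082031), (186.0148468017578, 46.62952423095703), 1.7425425052642822)
```

View pics/w1.png

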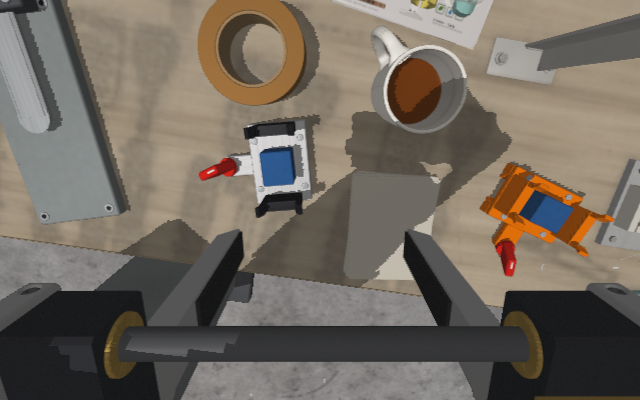

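The wrist view shows the aluminium carriage at (277,168) with its knob on the left at (222,168), the orange copy at (540,210), and the rail upper left with its stop away from the robot. Next I'll grasp the blue block.

>>> apply_moves:
  motion:
    - [[0.3,0.02,-0.2,0,-0.004],[0.3,0.03,-0.24,0.1,-0.004],[0.3,0.02,-0.2,0.25,-0.004],[0.3,0,-0.03,0.4,0],[0.3,0,0,0.4,0],[0.3,0,0,0.4,0],[0.3,0,0,0.35,0],[0.3,0,0,0.25,0],[0.3,0,0,0.15,0],[0.3,0,0,0,0]]

```text
t: 4.15
position: [0.5225, -0.3009, 0.0685]
eef_rot: [-0.001, 0.993, 0.115, -0.001]
ft_force: [0.7, -0.7, -0.1]
opening: 0.061
finger_force: 0.0
```

Run:
```python
from h import *
s=st(); print(s["position"],s["ft_force"],np.degrees(np.arctan2(*Tq(s)[1::-1,0])))
c=cap("wrist"); save(c,"w2"); W=cloud(c)
hsv=cv2.cvtColor(c["frame"],cv2.COLOR_RGB2HSV)
m=(abs(hsv[...,0]*2.-220)<25)&(hsv[...,1]>110)&(W[...,2]>.05)&(W[...,2]<.065)&(abs(W[...,0]-.52)<.05)&(abs(W[...,1]+.3)<.05)
P=W[m];print(len(P),P.mean(0) if len(P) else 0, cv2.minAreaRect((P[:,:2]*1000).astype(np.float32)))
```

```text
[ 0.52254522 -0.30085045  0.0685165 ] [ 0.68503694 -0.74454638 -0.06992341] 13.22944204400905
3511 [ 0.52805229 -0.29817006  0.05741561] ((526.3326416015625, -298.4794921875), (39.644100189208984, 35.18567657470703), 13.528277397155762)
```

View pics/w2.png

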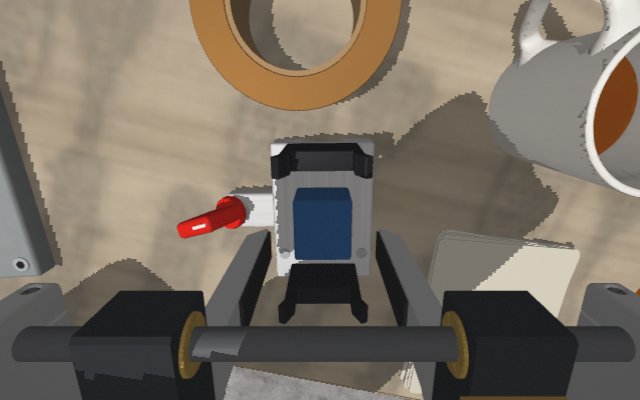

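The fingers straddle the blue block at (322,222), and the yaw matches. I'll go down and close.

>>> apply_moves:
  motion:
    - [[0.3,0.06,-0.015,0.15,0.001],[0.3,0,0,0.2,0],[0.3,0,0,0.12,0],[0.3,0,0,0,0],[-0.5,0,0,0,0],[-0.5,0,0,0,0],[-0.5,0,0,0,0],[-0.5,0,0,0,0],[-0.5,0,0,-0.1,0],[-0.5,0,0,-0.3,0],[-0.5,0,0,-0.5,0],[-0.5,0,0,-0.3,0]]
  squeeze: 35

```text
t: 5.4
position: [0.5282, -0.2986, 0.1306]
eef_rot: [0.0, 0.994, 0.113, 0.001]
ft_force: [-0.1, -0.3, -5.2]
opening: 0.036
finger_force: 34.9
```

Run:
```python
from h import *
s=st(); print(s["position"],s["ft_force"],s["opening"],s["finger_force"],np.degrees(np.arctan2(*Tq(s)[1::-1,0])))
# rail estimates from earlier clouds
for n in ["scene","side","w1"]:
    W=np.load(n+".npz")["W"]; m=(W[...,0]>.36)&(W[...,0]<.70)&(W[...,1]>-.12)&(W[...,1]<.1)
    P=W[m&(W[...,2]>.0135)&(W[...,2]<.0225)]; print(n,"plate",len(P),cv2.minAreaRect((P[:,:2]*1000).astype(np.float32)))
    P=W[m&(W[...,2]>.027)&(W[...,2]<.038)]; print(n,"rail",len(P),cv2.minAreaRect((P[:,:2]*1000).astype(np.float32)))
```

```text
[ 0.52820907 -0.29856557  0.13055218] [-0.12097397 -0.26037538 -5.23889631] 0.036015473594828214 34.94855225086212 12.9195377849059
scene plate 1178 ((531.1088256835938, -5.797508239746094), (264.5751037597656, 114.8402099609375), 16.00381088256836)
scene rail 269 ((588.7645874023438, 15.850467681884766), (148.63294982910156, 79.71414184570312), 13.133408546447754)
side plate 744 ((532.6292724609375, -14.779800415039062), (263.7270812988281, 118.94153594970703), 16.88203239440918)
side rail 188 ((595.2698974609375, -4.06732177734375), (147.33709716796875, 81.27114868164062), 25.70587730407715)
w1 plate 13615 ((530.209716796875, -10.076278686523438), (256.4185791015625, 111.95639038085938), 16.508590698242188)
w1 rail 3485 ((588.503662109375, 2.3884925842285156), (142.0801544189453, 47.6071662902832), 5.4684929847717285)
```

>>> apply_moves:
  motion:
    - [[-0.5,0,-0.2,-0.15,0],[-0.5,-0.02,-0.4,-0.15,-0.002],[-0.5,-0.02,-0.4,-0.15,-0.002],[-0.5,-0.02,-0.4,-0.15,-0.002],[-0.5,-0.03,-0.4,-0.15,-0.002],[-0.5,-0.03,-0.4,-0.1,-0.002],[-0.5,-0.03,-0.4,0,0],[-0.5,-0.03,-0.4,0,0],[-0.5,0,-0.3,0,0],[-0.5,0,0,0,0],[-0.5,0,0,0,0]]

```text
t: 6.5
position: [0.4457, -0.0471, 0.1961]
eef_rot: [0.0, 0.99, 0.144, 0.0]
ft_force: [0.6, -0.4, -5.5]
opening: 0.0357
finger_force: 34.9
```

Run:
```python
from h import *
s=st(); print(s["t"],s["position"],s["ft_force"],s["opening"],s["finger_force"],np.degrees(np.arctan2(*Tq(s)[1::-1,0])))
c=cap("wrist"); save(c,"w3"); W=cloud(c); np.savez("w3.npz",W=W,f=c["frame"],T=c["T"])
m=(W[...,0]>.36)&(W[...,0]<.72)&(abs(W[...,1])<.14)
a=np.radians(16.4); d=np.array([np.cos(a),np.sin(a)]); n=np.array([-d[1],d[0]]); O=np.array([.531,-.008])
for nm,lo,hi in [("plate",.012,.0235),("rail",.027,.037)]:
    k=m&(W[...,2]>lo)&(W[...,2]<hi); P=W[k][:,:2]-O; u=P@d; v=P@n; print(nm,k.sum(),np.median(W[k][:,2]),u.min(),u.max(),v.min(),v.max())
    for b in np.arange(-.13,.15,.02):
        q=(u>b)&(u<b+.02)
        if q.sum()>15: print(round(b+.01,3),q.sum(),np.round([v[q].min(),v[q].max(),v[q].min()/2+v[q].max()/2],4))
```

```text
6.5 [ 0.44566654 -0.0471217   0.1961258 ] [ 0.62224039 -0.40544283 -5.53224866] 0.0356745200334331 34.948280453681946 16.57664492704857
plate 14399 0.017703741220607527 -0.10469453456589688 0.07993166470372358 -0.056423878640932255 0.18505760932395135
-0.1 96 [0.171  0.1851 0.178 ]
-0.08 381 [-0.0367  0.1803  0.0718]
-0.06 2169 [-0.0563  0.1743  0.059 ]
-0.04 2284 [-0.0564  0.1684  0.056 ]
-0.02 2324 [-0.0559  0.1623  0.0532]
0.0 1533 [-0.0563  0.054  -0.0011]
0.02 1500 [-0.0561  0.0541 -0.001 ]
0.04 1594 [-0.0558  0.054  -0.0009]
0.06 1703 [-0.056   0.0539 -0.0011]
0.08 815 [-0.0559  0.0539 -0.001 ]
rail 3649 0.03148627157638706 -0.012577654590830182 0.07608638334165131 -0.019503771309504665 0.01715367691690738
-0.02 46 [-0.0097  0.0082 -0.0007]
0.0 740 [-0.0195  0.0168 -0.0014]
0.02 811 [-0.0185  0.0167 -0.0009]
0.04 863 [-0.0184  0.0172 -0.0006]
0.06 895 [-0.0183  0.0171 -0.0006]
0.08 294 [-0.0191  0.0171 -0.001 ]
```

View pics/w3.png

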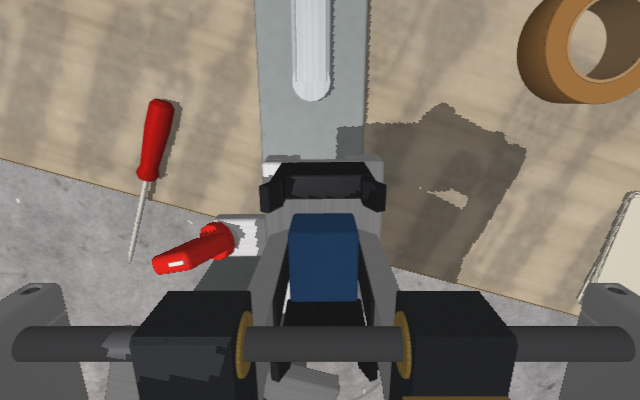

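Run:
```python
from h import *
z=np.load("w3.npz"); W=z["W"]; f=z["f"]
a=np.radians(16.4); d=np.array([np.cos(a),np.sin(a)]); n=np.array([-d[1],d[0]]); 
t=np.array([.44567,-.04712]); Q=W[...,:2]-t; u=Q@d; v=Q@n
hsv=cv2.cvtColor(f,cv2.COLOR_RGB2HSV); b=(abs(hsv[...,0]*2.-220)<25)&(hsv[...,1]>110)&(abs(u)<.06)&(abs(v)<.04)
zt=np.nanmax(W[b][:,2]); print("blue",b.sum(),zt,np.nanmedian(W[b][:,2]))
k=b&(W[...,2]>np.nanmedian(W[b][:,2])-.004); print("u",u[k].min(),u[k].max(),"v",v[k].min(),v[k].max())
for zz in np.arange(.18,.26,.01):
    k=(abs(W[...,2]-zz)<.005)&(abs(u)<.08)&(abs(v)<.05); 
    if k.sum()>20: print(round(zz,3),k.sum(),np.round([u[k].min(),u[k].max(),v[k].min(),v[k].max()],4))
```

```text
blue 5930 0.22371152208846826 0.22122769749390475
u -0.022344820418935405 0.018397433652618412 v -0.01716718614638151 0.018777005708053927
0.18 1038 [-0.0152  0.0482 -0.0337  0.05  ]
0.19 3537 [-0.0518  0.0483 -0.0346  0.0362]
0.2 1576 [-0.0419  0.0481 -0.0279  0.0301]
0.21 2002 [-0.0417  0.0482 -0.0293  0.0304]
0.22 7812 [-0.041   0.0482 -0.0293  0.0306]
0.23 966 [-0.0519  0.0483 -0.0291  0.0308]
0.24 2632 [-0.0525  0.0484 -0.0295  0.0308]
0.25 959 [-0.0085  0.0445 -0.0296  0.0308]
0.26 1077 [-0.0078  0.0105 -0.0294  0.0309]
```

>>> apply_moves:
  motion:
    - [[-0.5,0.1,-0.05,0.1,0.0005],[-0.5,0.1,-0.06,0.3,0],[-0.5,0.053,-0.038,0.4,0],[-0.5,0,0,0.4,0],[-0.5,0,0,0.3,0],[-0.5,0,0,0.2,0],[-0.5,0,0,0.06,0],[-0.5,0,0,0,0],[-0.5,0,0,0,0]]

```text
t: 7.45
position: [0.4625, -0.0304, 0.0556]
eef_rot: [0.0, 0.99, 0.142, 0.0]
ft_force: [-0.2, -0.6, -5.6]
opening: 0.0357
finger_force: 34.9
```

```bash
cat > rail.py <<'E'
from h import *
a=np.radians(16.4); d=np.array([np.cos(a),np.sin(a)]); n=np.array([-d[1],d[0]]); O=np.array([.51843,-.01347])
def rel(p): p=np.asarray(p); return np.round(1000*np.array([(p[:2]-O)@d,(p[:2]-O)@n,p[2]]),1)
def rep():
    s=st(); F=s["ft_force"]; print("t",s["t"],"along,left,z mm",rel(s["position"]),"F",np.round([F[:2]@d,F[:2]@n,F[2]],1),"M",np.round(s["moment"],2),"open",round(s["opening"],4),"yaw",np.degrees(np.arctan2(*Tq(s)[1::-1,0])).round(2)); return s
E
python3 - <<'E'
from rail import *
rep()
c=cap("wrist"); W=cloud(c); Q=W[...,:2]-O; u=Q@d; v=Q@n
k=(abs(W[...,2]-.032)<.004)&(u>0.022)&(u<.1)&(abs(v)<.04); print("rail",k.sum(),v[k].min(),v[k].max(),np.median(W[k][:,2]))
k=(abs(W[...,2]-.032)<.004)&(abs(v)<.004)&(u>-.02)&(u<.1); print("tip",u[k].min() if k.any() else 0)
k=(abs(W[...,2]-.018)<.005)&(u>0.022)&(u<.1)&(abs(v)<.075); print("plate",v[k].min(),v[k].max(),np.median(W[k][:,2]))
k=(abs(W[...,2]-.100)<.01)&(abs(u+.06)<.08)&(abs(v)<.05); print("cheeks",k.sum(),u[k].min(),u[k].max(),v[k].min(),v[k].max(),np.nanmax(W[k][:,2]))
E
```

```text
t 7.45 along,left,z mm [-58.4  -0.4  55.6] F [-0.3 -0.5 -5.6] M [0.01 0.06 0.05] open 0.0357 yaw 16.31
rail 6398 -0.017141842670675714 0.019157187779672322 0.03157726472971713
tip 0.0003030730834451241
plate -0.05431250054397874 0.05621967555840726 0.01767115975408122
cheeks 3600 -0.11123828568981559 -0.010297533638890563 -0.03001130249617721 0.030552431922947123 0.10999331373470508
```

>>> apply_moves:
  motion:
    - [[-0.5,0,-0.009,0.03,0],[-0.5,0,0,0.03,0],[-0.5,0,0,0.015,0],[-0.5,0,0,0,0],[-0.5,0,0,0,0]]

```text
t: 8.0
position: [0.462, -0.0295, 0.0502]
eef_rot: [0.0, 0.99, 0.142, 0.0]
ft_force: [-7.7, 0.0, 13.2]
opening: 0.0356
finger_force: 35.0
```

```bash
python3 -c "
from rail import *
rep()"
```

```text
t 8.0 along,left,z mm [-58.7   0.6  50.2] F [-7.4  2.2 13.2] M [0.21 1.36 0.01] open 0.0356 yaw 16.34
```

>>> apply_moves:
  motion:
    - [[-0.5,0,0,-0.012,0],[-0.5,0.05,0,0,0],[-0.5,0.1,0,0,0],[-0.5,0.1,0,0,0],[-0.5,0.05,0,0,0],[-0.5,0,0,0,0]]

```text
t: 8.6
position: [0.4855, -0.0227, 0.0503]
eef_rot: [0.0, 0.99, 0.142, 0.001]
ft_force: [1.6, -0.5, 1.6]
opening: 0.0361
finger_force: 35.0
```

```bash
python3 -c "
from rail import *
rep()"
```

```text
t 8.6 along,left,z mm [-34.1   0.5  50.3] F [ 1.4 -1.   1.6] M [ 0.09 -0.26  0.07] open 0.0361 yaw 16.35
```

>>> apply_moves:
  motion:
    - [[-0.5,0.1,0,0,0],[-0.5,0.1,0,0,0],[-0.5,0.1,0,0,0],[-0.5,0.05,0,0,0],[-0.5,0,0,0,0]]

```text
t: 9.1
position: [0.5121, -0.0148, 0.0503]
eef_rot: [0.0, 0.99, 0.142, 0.0]
ft_force: [-0.7, 0.6, 3.5]
opening: 0.0356
finger_force: 35.0
```

```bash
python3 -c "
from rail import *
rep()"
```

```text
t 9.1 along,left,z mm [-6.4  0.5 50.3] F [-0.5  0.8  3.5] M [0.   0.19 0.02] open 0.0356 yaw 16.35
```

>>> apply_moves:
  motion:
    - [[-0.5,0.12,0,0,0],[-0.5,0.15,0,0,0],[-0.5,0.15,0,0,0],[-0.5,0.15,0,0,0],[-0.5,0.15,0,0,0],[-0.5,0.15,0,0,0],[-0.5,0.1,0,0,0],[-0.5,0.05,0,0,0],[-0.5,0,0,0,0]]

```text
t: 10.0
position: [0.5905, 0.0081, 0.0503]
eef_rot: [0.0, 0.99, 0.142, 0.0]
ft_force: [-0.7, 0.1, 4.0]
opening: 0.0355
finger_force: 35.0
```

```bash
python3 -c "
from rail import *
rep()"
```

```text
t 10.0 along,left,z mm [75.2  0.4 50.3] F [-0.6  0.2  4. ] M [-0.09  0.07  0.03] open 0.0355 yaw 16.34
```

>>> apply_moves:
  motion:
    - [[-0.5,0.04,0,0,0],[-0.5,0.025,0,0,0],[-0.5,0.02,0,0,0],[-0.5,0.015,0,0,0],[-0.5,0,0,0,0]]

```text
t: 10.5
position: [0.5961, 0.01, 0.0503]
eef_rot: [-0.0, 0.99, 0.142, -0.002]
ft_force: [-18.6, -3.6, 13.4]
opening: 0.0357
finger_force: 35.0
```

```bash
python3 -c "
from rail import *
rep()"
```

```text
t 10.5 along,left,z mm [81.2  0.6 50.3] F [-18.8   1.8  13.4] M [-0.54  3.07  0.13] open 0.0357 yaw 16.35
```

Home against the stop with 19 N axial force. I'll release, rise and look at the knob.

>>> apply_moves:
  motion:
    - [[-0.5,-0.012,0,0,0],[0.3,0,0,0,0],[0.3,0,0,0,0],[0.3,0,0,0,0],[0.3,0,0,-0.1,0],[0.3,0,0,-0.3,0],[0.3,0,0,-0.5,0],[0.3,0,0,-0.35,0],[-1,0,-0.3,0,0],[-1,0,-0.4,0,0],[-1,0,-0.29,0,0],[-1,0,0,0,0]]

```text
t: 11.7
position: [0.5739, 0.0882, 0.1508]
eef_rot: [-0.0, 0.99, 0.143, 0.0]
ft_force: [0.2, -0.6, -0.1]
opening: 0.0321
finger_force: 0.0
```

Run:
```python
from rail import *
rep()
c=cap("wrist"); save(c,"w4"); W=cloud(c); Q=W[...,:2]-O; u=Q@d; v=Q@n; np.savez("w4.npz",W=W,f=c["frame"])
hsv=cv2.cvtColor(c["frame"],cv2.COLOR_RGB2HSV); k=((hsv[...,0]<8)|(hsv[...,0]>172))&(hsv[...,1]>140)&(abs(u-.08)<.06)&(abs(v-.08)<.06)
z=W[...,2]; print(k.sum())
for zz in np.arange(.03,.09,.005):
    q=k&(abs(z-zz)<.0025)
    if q.sum()>5: print(round(zz,3),q.sum(),np.round(1000*np.array([u[q].min(),u[q].max(),v[q].min(),v[q].max(),u[q].mean(),v[q].mean()]),1))
k=(abs(z-.098)<.006)&(abs(u-.08)<.08)&(abs(v)<.05); print("cheeks",k.sum(),u[k].min(),u[k].max(),v[k].min(),v[k].max())
k=(abs(v)<.02)&(u>.12)&(u<.17)&(z>.025)&(z<.2);print("stop",k.sum(), u[k].min() if k.any() else 0, z[k].max() if k.any() else 0)
```

```text
t 11.7 along,left,z mm [ 81.9  81.9 150.8] F [ 0.1 -0.6 -0.1] M [-0.05  0.02  0.  ] open 0.0321 yaw 16.48
800
0.04 90 [79.1 90.2 59.4 82.7 86.1 71.2]
0.045 70 [68.4 90.  58.5 84.5 81.9 66.3]
0.05 33 [79.6 88.2 56.6 87.9 84.9 67.8]
0.055 55 [79.3 88.  56.7 91.3 84.2 67. ]
0.06 66 [72.9 88.  58.8 96.2 83.4 70.7]
0.065 169 [69.9 88.3 61.7 96.2 79.2 83.2]
0.07 182 [72.4 88.3 64.5 89.3 80.7 79. ]
0.075 128 [76.6 88.1 67.3 80.3 82.7 72.9]
cheeks 657 0.027925325337422688 0.12853522251688032 -0.026027295136136188 0.02766463309402233
stop 2138 0.1200111294496741 0.09759925532935496
```

View pics/w4.png

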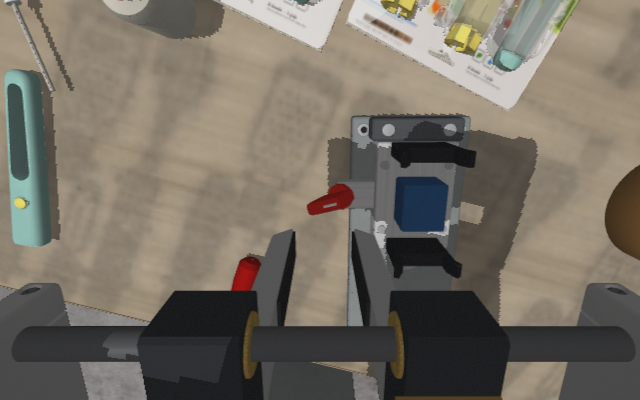

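The knob wing sits at (330,200), with its outer end towards the robot (loose). The handle is at (28,155). I can't tilt the tool, so I'll push the wing's outer end towards the stop with shut fingers. That turns it clockwise and holds the carriage home.

>>> apply_moves:
  motion:
    - [[-1,-0.2,-0.1,0,0],[-1,-0.2,-0.095,0.1,0],[-1,0,0,0.3,0],[-1,0,0,0.36,0],[-1,0,0,0.3,0],[-1,0,0,0.2,0],[-1,0,0,0,0]]

```text
t: 12.45
position: [0.5386, 0.0909, 0.0475]
eef_rot: [-0.0, 0.99, 0.142, -0.002]
ft_force: [1.0, -0.0, -0.4]
opening: 0.0004
finger_force: 0.0
```

```bash
python3 -c "
from rail import *
rep()"
```

```text
t 12.45 along,left,z mm [48.8 94.5 47.5] F [ 0.9 -0.3 -0.4] M [ 0.04 -0.03 -0.02] open 0.0004 yaw 16.28
```

>>> apply_moves:
  motion:
    - [[-1,0,-0.03,0,0],[-1,0.05,0,0,0],[-1,0.05,0,0,0],[-1,0.05,0,0,0],[-1,0,0,0,0]]

```text
t: 12.95
position: [0.55, 0.0981, 0.0495]
eef_rot: [-0.0, 0.99, 0.142, -0.001]
ft_force: [-4.2, -0.2, 2.1]
opening: 0.0007
finger_force: 2.0
```

```bash
python3 -c "
from rail import *
rep()"
```

```text
t 12.95 along,left,z mm [61.8 98.1 49.5] F [-4.1  1.   2.1] M [ 0.16  0.83 -0.01] open 0.0007 yaw 16.35
```

>>> apply_moves:
  motion:
    - [[-1,0.03,0,0,0],[-1,0.03,0,0,0],[-1,0,0,0,0]]

```text
t: 13.25
position: [0.5534, 0.0997, 0.0488]
eef_rot: [-0.001, 0.99, 0.142, -0.002]
ft_force: [-11.1, 3.5, 0.8]
opening: 0.0004
finger_force: 4.6
```

```bash
python3 -c "
from rail import *
rep()"
```

```text
t 13.25 along,left,z mm [65.5 98.7 48.8] F [-9.7  6.5  0.8] M [ 0.73  1.9  -0.02] open 0.0004 yaw 16.36
```

>>> apply_moves:
  motion:
    - [[-1,-0.03,0,0,0],[-1,0,-0.05,0,0],[-1,0.04,0,0,0],[-1,0.03,0,0,0],[-1,0,0,0,0]]

```text
t: 13.75
position: [0.5558, 0.1046, 0.049]
eef_rot: [-0.001, 0.99, 0.142, -0.002]
ft_force: [-9.1, 5.2, 3.1]
opening: 0.0002
finger_force: 4.8
```

```bash
python3 -c "
from rail import *
rep()"
```

```text
t 13.75 along,left,z mm [ 69.1 102.7  49. ] F [-7.3  7.6  3.1] M [0.83 1.64 0.  ] open 0.0002 yaw 16.35
```

>>> apply_moves:
  motion:
    - [[-1,0.025,0,0,0],[-1,0.025,0,0,0],[-1,0,0,0,0]]

```text
t: 14.05
position: [0.5589, 0.1056, 0.0487]
eef_rot: [-0.001, 0.99, 0.142, -0.002]
ft_force: [-14.2, 4.7, 4.5]
opening: 0.0006
finger_force: 7.2
```

```bash
python3 -c "
from rail import *
rep()"
```

```text
t 14.05 along,left,z mm [ 72.4 102.8  48.7] F [-12.3   8.5   4.5] M [ 0.68  2.51 -0.03] open 0.0006 yaw 16.35
```

>>> apply_moves:
  motion:
    - [[-1,0.025,0,0,0],[-1,0,0,0,0]]

```text
t: 14.25
position: [0.5596, 0.106, 0.0485]
eef_rot: [-0.0, 0.99, 0.142, -0.004]
ft_force: [-22.2, 1.7, 9.3]
opening: 0.0006
finger_force: 10.7
```

```bash
python3 -c "
from rail import *
rep()"
```

```text
t 14.25 along,left,z mm [ 73.2 102.9  48.5] F [-20.8   7.9   9.3] M [ 0.3   4.06 -0.19] open 0.0006 yaw 16.35
```

>>> apply_moves:
  motion:
    - [[-1,0.025,0,0,0],[-1,0,0,0,0]]

```text
t: 14.45
position: [0.5603, 0.1063, 0.0483]
eef_rot: [-0.0, 0.99, 0.142, -0.006]
ft_force: [-31.9, -0.3, 14.3]
opening: 0.0005
finger_force: 14.4
```

```bash
python3 -c "
from rail import *
rep()"
```

```text
t 14.45 along,left,z mm [ 74.  103.   48.3] F [-30.7   8.7  14.3] M [-0.15  5.67 -0.34] open 0.0005 yaw 16.34
```

Force rises steeply without motion, so that's the hard stop. I'll retreat and check it visually.

>>> apply_moves:
  motion:
    - [[-1,-0.1,0,0,0],[-1,-0.2,0,0,0],[-1,0,0,-0.3,0],[-1,0,0,-0.4,0],[-1,0,0,-0.4,0],[-1,0.1,0,-0.2,0],[-1,0.2,0.1,0,0],[-1,0,0,0,0]]

```text
t: 15.25
position: [0.5681, 0.0982, 0.1539]
eef_rot: [0.0, 0.99, 0.142, 0.001]
ft_force: [-0.1, 0.8, -0.1]
opening: 0.0004
finger_force: 0.0
```

Run:
```python
from rail import *
rep()
c=cap("wrist"); cv2.imwrite("pics/w5.png",cv2.resize(c["frame"][80:280,230:530,::-1],None,fx=2.5,fy=2.5,interpolation=cv2.INTER_CUBIC)); W=cloud(c); Q=W[...,:2]-O; u=Q@d; v=Q@n; z=W[...,2]
hsv=cv2.cvtColor(c["frame"],cv2.COLOR_RGB2HSV); k=((hsv[...,0]<8)|(hsv[...,0]>172))&(hsv[...,1]>140)&(abs(u-.08)<.06)&(abs(v-.08)<.06)
for zz in np.arange(.03,.09,.005):
    q=k&(abs(z-zz)<.0025)
    if q.sum()>5: print(round(zz,3),q.sum(),np.round(1000*np.array([u[q].min(),u[q].max(),v[q].min(),v[q].max(),u[q].mean(),v[q].mean()]),1))
q=k&(abs(z-.068)<.012); P=np.stack([v[q]*1000/ .883,u[q]*1000],1).astype(np.float32); print(cv2.minAreaRect(P), cv2.fitLine(P,cv2.DIST_HUBER,0,.01,.01).ravel())
k=(abs(z-.098)<.006)&(abs(u-.08)<.08)&(abs(v)<.05); print("cheeks",k.sum(),u[k].min(),u[k].max(),v[k].min(),v[k].max())
```

```text
t 15.25 along,left,z mm [ 79.2  93.1 153.9] F [ 0.2  0.8 -0.1] M [-0.02 -0.04 -0.02] open 0.0004 yaw 16.32
0.04 57 [84.3 91.9 59.6 78.6 89.3 68.8]
0.045 164 [76.9 92.1 56.8 82.3 85.6 65.7]
0.05 86 [76.  92.2 58.2 84.2 84.3 70. ]
0.055 92 [72.2 92.  58.8 86.1 83.6 71.9]
0.06 115 [70.9 92.2 60.1 94.7 83.6 74.6]
0.065 211 [70.8 92.  63.2 95.5 84.3 83. ]
0.07 217 [69.1 90.3 66.3 89.7 80.3 80.1]
0.075 103 [68.6 81.4 69.2 79.9 75.1 74.2]
((88.44883728027344, 78.92295837402344), (41.76416778564453, 15.585834503173828), 30.44123077392578) [ 0.91984415  0.39228404 88.12371    81.57885   ]
cheeks 636 0.026545221010078633 0.1282355401519963 -0.0263376612488373 0.02908479809441779
```

View pics/w5.png

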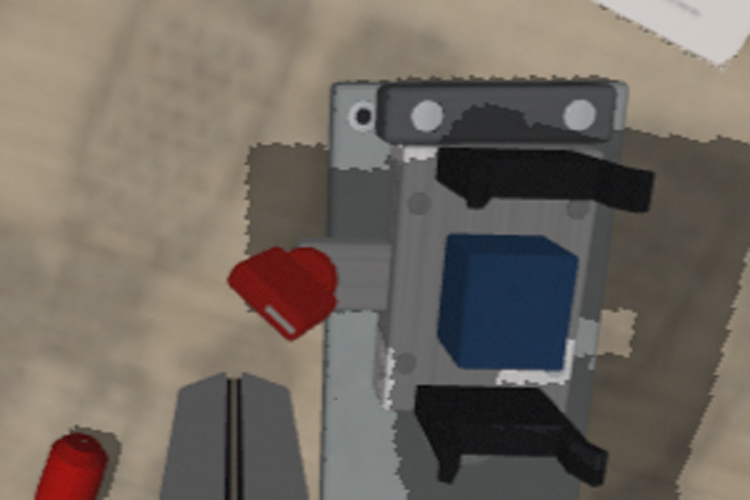

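Run:
```python
from rail import *
s=rep()
c=cap("wrist"); W=cloud(c); Q=W[...,:2]-O; u=Q@d; v=Q@n; z=W[...,2]
hsv=cv2.cvtColor(c["frame"],cv2.COLOR_RGB2HSV); red=((hsv[...,0]<8)|(hsv[...,0]>172))&(hsv[...,1]>140)&(abs(u-.08)<.03)&(abs(v-.08)<.03)
t=np.radians(28)
def ang(u,v,z,red,nm):
    X,Y,Z=(v-.0803)[red],(u-.0783)[red],(z-.062)[red]
    w=X*np.sin(t)+Z*np.cos(t); l=X*np.cos(t)-Z*np.sin(t)
    k=(w>.0065)&(w<.012); P=1000*np.stack([l[k],Y[k]],1).astype(np.float32); print(nm,k.sum(),cv2.minAreaRect(P),cv2.fitLine(P,cv2.DIST_HUBER,0,.01,.01).ravel())
ang(u,v,z,red,"now")
g=np.load("w4.npz"); W4=g["W"]; Q=W4[...,:2]-O; u4=Q@d; v4=Q@n
h4=cv2.cvtColor(g["f"],cv2.COLOR_RGB2HSV); r4=((h4[...,0]<8)|(h4[...,0]>172))&(h4[...,1]>140)&(abs(u4-.08)<.03)&(abs(v4-.08)<.03)
ang(u4,v4,W4[...,2],r4,"before")
x,y,zz=[W4[...,i] for i in range(3)]
k=(x>.38)&(x<.64)&(y>.3)&(y<.43)&(zz>.008)&(zz<.035); P=1000*W4[k][:,:2]; print("handle",k.sum(),cv2.minAreaRect(P.astype(np.float32)),W4[k].max(0))
```

```text
t 15.3 along,left,z mm [ 78.1  93.5 153.1] F [ 0.4 -0.  -0.4] M [-0.01 -0.06 -0.04] open 0.0003 yaw 16.32
now 348 ((-1.263911247253418, 2.091780662536621), (31.5695858001709, 10.684700965881348), 37.22272491455078) [ 0.83885556  0.5443541  -1.3096813   3.1960726 ]
before 339 ((-1.0914640426635742, 0.37834644317626953), (10.184943199157715, 31.280113220214844), 70.05380249023438) [ 0.9280453  -0.37246746 -0.98107684  0.9345728 ]
handle 6049 ((534.7583618164062, 366.6364440917969), (42.92535400390625, 210.3791046142578), 89.74409484863281) [0.63997617 0.38793852 0.02360174]
```

Knob angle now about 37° (it was −20°), so fully tight. On to the handle.

>>> apply_moves:
  motion:
    - [[0,-0.04,-0.2,-0.2,0],[0,-0.04,-0.4,-0.2,0],[0,-0.04,-0.4,-0.2,0],[0,-0.04,-0.4,0,0],[0,-0.05,-0.4,0,0],[0,-0.05,-0.4,0,0],[0,-0.05,-0.4,0,0],[0,-0.05,-0.4,0,0],[0,0,-0.13,0,0],[0,0,0,0,0]]

```text
t: 16.35
position: [0.4674, 0.3319, 0.2019]
eef_rot: [-0.0, 0.99, 0.143, 0.0]
ft_force: [-0.3, 0.3, -0.3]
opening: 0.0471
finger_force: 0.0
```

Run:
```python
from rail import *
s=st(); print(s["position"],s["t"])
c=cap("wrist"); save(c,"w6"); W=cloud(c); x,y,z=[W[...,i] for i in range(3)]
for r in finder.regions_of("handle_mid","wrist"):
    m=r["pixels"]; print(r["p"],r["point"],m.sum(),np.nanmedian(W[m],0))
k=(x>.36)&(x<.66)&(y>.3)&(y<.44)&(z>.006)&(z<.035)
nl,lab,stt,cen=cv2.connectedComponentsWithStats(k.astype(np.uint8))
for i in range(1,nl):
    if stt[i,4]>200:
        P=W[lab==i]; print(stt[i],cv2.minAreaRect((1000*P[:,:2]).astype(np.float32)),P[:,2].max())
        q=P[:,:2].mean(0); e=np.linalg.svd(P[:,:2]-q,full_matrices=False)[2][0]; print(q,e)
k=(x>.4)&(x<.8)&(y>.2)&(y<.7)&(z>.12)&(z<.29); print("tall",k.sum(), W[k].min(0) if k.any() else 0,W[k].max(0) if k.any() else 0)
```

```text
[0.46743315 0.33186142 0.2019322 ] 16.35
[330   0  16  59 246] ((613.0310668945312, 360.33795166015625), (53.674522399902344, 4.162917137145996), 30.139705657958984) 0.020159946136645845
[0.61341537 0.36067922] [-0.8653857  -0.50110637]
[ 278   39   48  162 2979] ((514.5280151367188, 369.70880126953125), (169.81593322753906, 30.68145751953125), 5.786911964416504) 0.02402728782723168
[0.50452895 0.36870319] [-0.99458915 -0.10388656]
tall 6926 [0.45063399 0.30042746 0.20107923] [0.4869573  0.36952912 0.28997057]
```

View pics/w6.png

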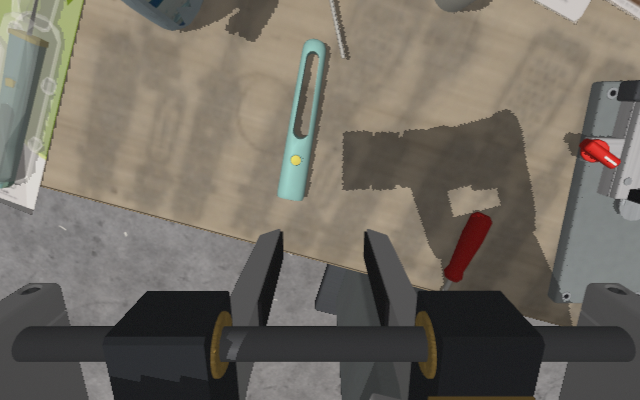

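The teal handle runs from pixel (313,45) to (291,195), with the spray bottle well behind at (160,10). I'll align above it and descend.

>>> apply_moves:
  motion:
    - [[0.3,0.2,-0.1,0,0],[0.3,0.3,-0.1,0,0],[0.3,0.2,-0.086,0.1,0],[0.3,0,0,0.2,0.01],[0.3,0,0,0.3,0.01],[0.3,0,0,0.4,0.0096],[0.3,0,0,0.4,0],[0.3,0,0,0.3,0],[0.3,0,0,0.2,0],[0.3,0,0,0,0],[0.3,0,0,0,0]]

```text
t: 17.55
position: [0.5165, 0.3681, 0.0503]
eef_rot: [-0.0, 0.999, 0.049, 0.0]
ft_force: [0.7, -0.8, -0.6]
opening: 0.0612
finger_force: 0.0
```

Run:
```python
from rail import *
s=rep(); print(s["position"])
c=cap("wrist"); W=cloud(c); x,y,z=[W[...,i] for i in range(3)]
k=(x>.36)&(x<.62)&(y>.33)&(y<.41)&(z>.008)&(z<.028)
nl,lab,stt,cen=cv2.connectedComponentsWithStats(k.astype(np.uint8))
i=1+np.argmax(stt[1:,4]); P=W[lab==i]; print(stt[i],cv2.minAreaRect((1000*P[:,:2]).astype(np.float32)),P[:,2].max())
```

```text
t 17.55 along,left,z mm [105.9 366.6  50.3] F [ 0.5 -0.9 -0.6] M [ 0.02 -0.02 -0.03] open 0.0612 yaw 5.65
[0.51649052 0.36806695 0.05025216]
[ 301   96   41  230 6324] ((516.9968872070312, 369.3304138183594), (165.05140686035156, 30.258380889892578), 4.685546398162842) 0.023796601410572715
```

>>> apply_moves:
  motion:
    - [[0.3,-0.018,-0.016,0.2,0],[0.3,0,0,0.25,0],[0.3,0,0,0.12,0],[0.3,0,0,0,0],[-0.7,0,0,0,0],[-0.7,0,0,0,0],[-0.7,0,0,0,0],[-0.7,0,0,0,0],[-0.7,0,0,0,0]]
  squeeze: 15

```text
t: 18.5
position: [0.5144, 0.3695, 0.0039]
eef_rot: [-0.0, 0.999, 0.05, 0.0]
ft_force: [-0.2, 0.4, 1.1]
opening: 0.0262
finger_force: 15.0
```

Run:
```python
from rail import *
s=rep(); print(s["position"],s["finger_force"])
```

```text
t 18.5 along,left,z mm [104.2 368.5   3.9] F [-0.1  0.4  1.1] M [0.04 0.11 0.08] open 0.0262 yaw 5.68
[0.51439224 0.3694565  0.00392999] 15.001053214073181
```

>>> apply_moves:
  motion:
    - [[-0.7,0,0,-0.15,0],[-0.7,0,0,-0.35,0],[-0.7,0,0,-0.45,0],[-0.7,0,0,-0.45,0],[-0.7,0,0,-0.45,-0.01],[-0.7,0,0,-0.25,-0.01],[-0.7,0,0,-0.1,-0.0096],[-0.7,0,0.1,0,0],[-0.7,0,0.2,0,0],[-0.7,0,0.3,0,0],[-0.7,0,0.3,0,0],[-0.7,0,0.3,0,0]]

```text
t: 19.7
position: [0.5414, 0.275, 0.1788]
eef_rot: [0.0, 0.99, 0.141, -0.001]
ft_force: [0.8, 0.4, -0.7]
opening: 0.0258
finger_force: 15.0
```

>>> apply_moves:
  motion:
    - [[-0.7,-0.03,0.4,0,0],[-0.7,-0.03,0.4,0,0],[-0.7,-0.03,0.4,0,0],[-0.7,-0.03,0.4,0,0],[-0.7,-0.03,0.4,0,0],[-0.7,-0.03,0.4,0,0],[-0.7,-0.03,0.4,0,0],[-0.7,-0.03,0.3,0,0],[-0.7,-0.03,0.2,0,0],[-0.7,-0.03,0.1,0,0],[-0.7,0,0,0,0],[-0.7,0,0,0,0]]

```text
t: 20.9
position: [0.5945, 0.0101, 0.1795]
eef_rot: [-0.0, 0.99, 0.142, -0.0]
ft_force: [1.2, -0.3, 0.0]
opening: 0.0261
finger_force: 15.0
```

Run:
```python
from rail import *
s=rep(); print(s["position"],s["finger_force"])
c=cap("wrist"); save(c,"w7"); W=cloud(c); Q=W[...,:2]-O; u=Q@d; v=Q@n; z=W[...,2]
t=rel(s["position"])/1000
hsv=cv2.cvtColor(c["frame"],cv2.COLOR_RGB2HSV); te=(abs(hsv[...,0]*2.-170)<18)&(hsv[...,1]>40)&(abs(u-t[0])<.12)&(abs(v-t[1])<.03)&(z>t[2]-.01)&(z<t[2]+.03)
P=1000*np.stack([u[te],v[te]],1); print("handle",te.sum(),cv2.minAreaRect(P.astype(np.float32)),P.min(0),P.max(0),np.nanmax(z[te]))
k=(abs(z-.098)<.006)&(abs(u-.08)<.08)&(abs(v)<.05); print("cheeks",k.sum(),u[k].min(),u[k].max(),v[k].min(),v[k].max())
```

```text
t 20.9 along,left,z mm [ 79.7   1.1 179.5] F [ 1.  -0.6  0. ] M [0.04 0.02 0.01] open 0.0261 yaw 16.34
[0.59453127 0.01006635 0.17951834] 14.99656230211258
handle 8007 ((79.48160552978516, 2.111344337463379), (29.638816833496094, 169.8082275390625), 89.90770721435547) [ -5.42642988 -12.63459773] [164.39212635  17.05427043] 0.2085581398563136
cheeks 250 0.11508363062101053 0.12845740868660702 -0.026570546161657074 0.026387413060616365
```

View pics/w7.png

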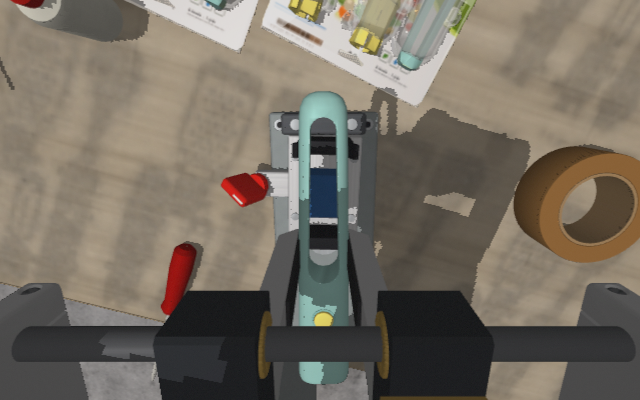

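The handle hangs centred over the carriage at (323,240), a millimetre to the left. I'll lower it with a small correction.

>>> apply_moves:
  motion:
    - [[-0.7,0.003,0.016,0.15,0],[-0.7,0,0,0.3,0],[-0.7,0,0,0.3,0],[-0.7,0,0,0.2,0],[-0.7,0,0,0.12,0],[-0.7,0,0,0.06,0],[-0.7,0,0,0.03,0],[-0.7,0,0,0,0]]

```text
t: 21.75
position: [0.5955, 0.0084, 0.0871]
eef_rot: [0.0, 0.99, 0.142, 0.0]
ft_force: [0.8, 0.0, -0.6]
opening: 0.0261
finger_force: 15.0
```

```bash
python3 -c "
from rail import *
rep()"
```

```text
t 21.75 along,left,z mm [80.1 -0.8 87.1] F [ 0.8 -0.2 -0.6] M [ 0.03  0.03 -0.01] open 0.0261 yaw 16.35
```

>>> apply_moves:
  motion:
    - [[-0.7,0,0,0.02,0],[-0.7,0,0,0.02,0],[-0.7,0,0,0,0]]

```text
t: 22.05
position: [0.5954, 0.0083, 0.0837]
eef_rot: [0.0, 0.99, 0.142, 0.0]
ft_force: [-0.2, 0.5, -0.3]
opening: 0.026
finger_force: 15.0
```

```bash
python3 -c "
from rail import *
rep()"
```

```text
t 22.05 along,left,z mm [79.9 -0.8 83.7] F [-0.   0.5 -0.3] M [ 0.02  0.08 -0.01] open 0.026 yaw 16.33
```

>>> apply_moves:
  motion:
    - [[-0.7,0,0,0.015,0],[-0.7,0,0,0.008,0],[-0.7,0,0,0,0]]

```text
t: 22.35
position: [0.5954, 0.0083, 0.0819]
eef_rot: [0.0, 0.99, 0.142, 0.0]
ft_force: [-0.3, 0.2, 1.1]
opening: 0.0258
finger_force: 15.0
```

```bash
python3 -c "
from rail import *
rep()"
```

```text
t 22.35 along,left,z mm [80.  -0.8 81.9] F [-0.2  0.3  1.1] M [ 0.    0.13 -0.  ] open 0.0258 yaw 16.34
```

Light contact on the cradle floors. I'll release and rise.

>>> apply_moves:
  motion:
    - [[-0.2,0,0,0,0],[-0.1,0,0,0,0],[0,0,0,0,0],[0,0,0,0,0],[0,0,0,-0.1,0],[0,0,0,-0.3,0],[0,0,0,-0.5,0],[0,0,0,-0.5,0],[0,0,0,-0.3,0],[0,0,0,0,0],[0,0,0,0,0]]

```text
t: 23.45
position: [0.5952, 0.0083, 0.2178]
eef_rot: [0.0, 0.99, 0.142, 0.0]
ft_force: [-0.4, -0.8, -1.1]
opening: 0.0467
finger_force: 0.0
```

Run:
```python
from rail import *
s=rep()
c=cap("wrist"); save(c,"w8"); W=cloud(c); Q=W[...,:2]-O; u=Q@d; v=Q@n; z=W[...,2]
hsv=cv2.cvtColor(c["frame"],cv2.COLOR_RGB2HSV); te=(abs(hsv[...,0]*2.-170)<18)&(hsv[...,1]>40)&(abs(u-.08)<.12)&(abs(v)<.03)&(z>.07)&(z<.12)
P=1000*np.stack([u[te],v[te]],1); print("handle",te.sum(),cv2.minAreaRect(P.astype(np.float32)),P.min(0),P.max(0),"z",np.percentile(z[te],[5,50,95]))
for a,b in[(0,.04),(.04,.08),(.08,.12),(.12,.16)]:
    k=te&(u>a)&(u<b); print(a,np.percentile(z[k],90) if k.any() else 0)
k=(abs(z-.097)<.006)&(abs(u-.08)<.08)&(abs(v)<.05)&~te; print("cheeks",k.sum(),u[k].min(),u[k].max(),v[k].min(),v[k].max())
```

```text
t 23.45 along,left,z mm [ 79.8  -0.8 217.8] F [-0.6 -0.6 -1.1] M [0.04 0.01 0.05] open 0.0467 yaw 16.34
handle 3416 ((80.1152572631836, 0.24090576171875), (168.9931640625, 31.749786376953125), 0.57448810338974) [ -4.46604512 -16.04637806] [164.57765597  15.71508804] z [0.0924631  0.09708202 0.09920147]
0 0.09927778329053091
0.04 0.09879978274945889
0.08 0.0975967208339072
0.12 0.09784549751208926
cheeks 662 0.0005498944604471666 0.15947716743948176 -0.026444139270455292 0.028543750600078386
```

View pics/w8.png

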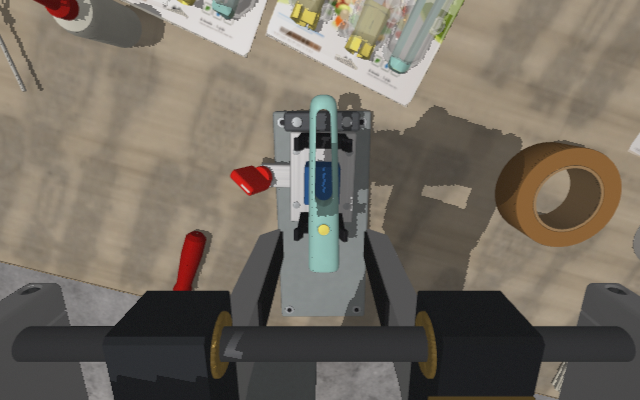

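Run:
```python
from rail import *
c=cap("wrist"); W=cloud(c); Q=W[...,:2]-O; u=Q@d; v=Q@n; z=W[...,2]
k=(abs(z-.097)<.004)&(abs(v)>.019)&(abs(v)<.03)&(u>0)&(u<.17)
for lo,hi in[(.02,.08),(.08,.14)]:
    q=k&(u>lo)&(u<hi); print("cheek",q.sum(),1000*np.percentile(u[q],[0,2,50,98,100]))
k=(abs(abs(v)-.031)<.003)&(u>.02)&(u<.17)&(z>.03)
for b in np.arange(.024,.165,.004):
    q=k&(abs(u-b)<.002)
    if q.any(): print(round(b*1000),q.sum(),np.round(1000*np.median(z[q]),1),end=" | ")
```

```text
cheek 151 [27.47964169 28.03995099 34.81254391 40.29468922 40.67912233]
cheek 205 [115.25299607 115.77040229 121.99887553 128.13140956 128.30347113]
28 9 43.6 | 32 37 44.0 | 36 36 43.5 | 40 39 43.6 | 44 29 43.7 | 48 33 44.6 | 52 35 44.0 | 56 36 43.5 | 60 33 44.1 | 64 38 43.4 | 68 32 43.6 | 72 46 43.4 | 76 36 43.2 | 80 46 43.8 | 84 41 43.4 | 88 2437 272.6 | 92 58 43.9 | 96 103 337.1 | 100 835 337.7 | 104 869 337.7 | 108 926 337.7 | 112 3259 332.2 | 116 73 328.2 | 120 24 43.7 | 124 46 43.7 | 128 40 41.6 | 132 46 41.8 | 136 41 42.7 | 140 43 42.9 | 144 40 41.6 | 148 34 40.6 |
```

```bash
python3 -c "
from h import *
print(workorder.finish_job())"
```

```text
the job is handed in; nothing more can be done
None
```

The job is handed in: the carriage is home against the stop, the knob is tight at its hard stop, and the handle lies flat in both cradles, about 2 mm off centre towards the stop; no verdict came back.

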